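# Make up a batch of three noodle tubs and book it in

## Robot

A 6-joint arm with a two-finger parallel gripper is mounted at the origin on the work surface. World frame = base frame: x ahead of the robot, y to its left, z up, the work surface at z = 0. Lengths are in m, angles in rad, forces in N, time in s.
With the tool pointing down it reaches from about 0.375 to 0.75 m from the base axis. Payload 9 kg.
Tool frame: the origin (TCP) lies at the very end of the fingers, on their centre line; the grasp point (between the pads) lies 19 mm behind it; z points along the fingers, y is the line along which they close (so a half turn about z gives the same grasp; the last joint's range is limited). The gripper opens to 85 mm and grips with 20 to 120 N. Pads are 22 mm wide; open, the fingers measure 114 mm over their backs; the gripper's body (76 mm by 85 mm) begins 54 mm behind the grasp point. The pads swing forward as they close: fully open they stand 13 mm farther back than shut.
Start: joints at [-1.343, 0.104, 0.097, 1.564, 0, 1.353], TCP at [0.259, -0.541, 0.231] pointing down, gripper open.
Joint ranges: [-2.99, 2.99], [-0.84, 1.86], [-1.1, 1.16], [-1.84, 2.11], [-1.51, 1.56], [-3.14, 3.14]. Speed limits (rad/s): [2.22, 2.22, 2.57, 3.14, 3.14, 3.14].

## Interface

Orientations are given as a rotation vector (axis times angle).
In Python, from plant import ctrl, grab_frame, job gives the robot as it stands. The module is installed in compiled form; this text tells all that it offers.
- The arm moves only by the tool arm_command, never from a script. Its argument "plan" is a list that holds one entry, the list of rows, each a list of 7 numbers: the turn, a rotation vector about the tool's x, y, z in rad, then the shift along the tool's x, y, z in m, then the finger opening in m, from 0 to 0.0854. A call has 1 to 12 rows; each row shifts and turns the commanded pose from where the row before left it, along the tool's axes as they then stand; what a row does not reach is not made up. A row lasts 1/10 s, in which the tool goes at most 50 mm and 8.59 degrees, less where a joint would pass 70% of its speed; a pose out of reach is approached as far as the arm can. A call with a gripper value outside its range is refused whole. The fingers move at their own pace and stop on an object; the grip force is fixed at half the most. Time passes only in rows, so rows that do not move let the fingers close. It gives the time, the measured TCP pose, the force, the opening and the grip force at its end, in the units of the state.
- ctrl.observe(): the state, without advancing time (a new reading comes with each control period).
- grab_frame(name): name is "side" or "top"; returns a dict with "img" (480x640x3 uint8, red, green, blue), "mtx" (3x3 intrinsics, pixels), "R" (3x3) and "t" (3): a world point X has camera coordinates R X + t. Camera axes: x right, y down, z forward; pixel columns grow to the right and rows downward; lengths in m; the calibration is good to about 2 mm. A picture is of the moment at which its call begins. There is no depth.
- job.sign_off(): hands the job in; it is judged then, once.
The state is a dict: "time_s": time; "joints": joint angles; "qvel": joint speeds; "tau": joint torques, N m; "ee_pos": TCP position; "eef_rot": TCP orientation; "ft_force": force on the tool from outside, world axes, zero at the start; "ft_torque": the same for the moment, N m; "gripper_width": opening from 0.0 (shut) to 1.0 (fully open); "grasp_force": force on a finger pad.
Only numpy, scipy, OpenCV 4.12 (cv2) and the standard library are available. Lean on these libraries where they do the work, as an engineer would, in place of code of your own. Each camera call takes 0.05 s, during which the arm holds its last target. There are 200 camera calls.

## Task

Make up a batch of exactly three short noodle tubs standing fully inside the three-sided packing bay: one is in it already and stays, so slide in two more and leave the other tubs upright outside, clear of the bay. Only when the three stand still in the bay, press the small key fully down and let it go, then press the large key fully down and let it go. Leave the tall jar where it is.

Things in the scene. Friction and masses are not known exactly. Their poses are not given: they have to be found in the camera images.
- tub1: One of five identical closed rigid noodle tubs (tub1 to tub5), a short upright cylinder 84 mm in diameter and 45 mm high, 0.2 kg, straw-coloured with a paper band and a white lid. Origin: centre of its underside, z up. tub1 to tub4 stand loose on the table, tub5 stands in the bay already; any two of tub1 to tub4 will do.
- tub2: One of five identical closed rigid noodle tubs (tub1 to tub5), a short upright cylinder 84 mm in diameter and 45 mm high, 0.2 kg, straw-coloured with a paper band and a white lid. Origin: centre of its underside, z up. tub1 to tub4 stand loose on the table, tub5 stands in the bay already; any two of tub1 to tub4 will do.
- tub3: One of five identical closed rigid noodle tubs (tub1 to tub5), a short upright cylinder 84 mm in diameter and 45 mm high, 0.2 kg, straw-coloured with a paper band and a white lid. Origin: centre of its underside, z up. tub1 to tub4 stand loose on the table, tub5 stands in the bay already; any two of tub1 to tub4 will do.
- tub4: One of five identical closed rigid noodle tubs (tub1 to tub5), a short upright cylinder 84 mm in diameter and 45 mm high, 0.2 kg, straw-coloured with a paper band and a white lid. Origin: centre of its underside, z up. tub1 to tub4 stand loose on the table, tub5 stands in the bay already; any two of tub1 to tub4 will do.
- tub5: One of five identical closed rigid noodle tubs (tub1 to tub5), a short upright cylinder 84 mm in diameter and 45 mm high, 0.2 kg, straw-coloured with a paper band and a white lid. Origin: centre of its underside, z up. tub1 to tub4 stand loose on the table, tub5 stands in the bay already; any two of tub1 to tub4 will do.
- bay: Packing bay: a fixed U-shaped fence of dark steel sheet, 35 mm high, 6 mm thick, straight on the table (no step; the tubs slide on the table top, the grey floor is flush). Inside 230 mm wide along its x and 210 mm deep along its y. Origin: centre of the inside area at table height. It is closed at y = +105 mm and at x = +-115 mm; its open side is at y = -105 mm.
- jar: Tall jar, a bystander, standing among the tubs: 74 mm in diameter, 76 mm high, 0.35 kg. Not a tub; leave it. Origin: centre of its underside.
- small_key_top (a point): Centre of the top of the small round spring key (24 mm in diameter), which is pressed straight down. Both keys stand on a fixed grey plate 85 x 160 mm, 12 mm high, their centres 80 mm apart.
- large_key_top (a point): Centre of the top of the large round spring key (42 mm in diameter), pressed straight down.
- small_key (a joint): Travel of the small key in m: 0 up, 0.006 fully down (about 4 N); it springs back.
- large_key (a joint): Travel of the large key in m: 0 up, 0.006 fully down (about 4 N); it springs back.
Things that resemble listed ones, but are neither listed nor needed, are in the scene too. What is shaped like the tub1 but black or blue is not meant.

How it is judged:
By the outcome, as a careful person would: the job done as asked, in the order asked, and still so for the second after the job is handed in, with the robot touching nothing.
It also fails if it takes over 64 s, if anything falls off the work surface, if the arm or the gripper's body presses on something with over 40 N, if the wrist force passes 120 N, or if a joint passes its speed limit or range.

## Working session

There is one attempt and no reset: what is moved stays moved. The work goes in short steps, Python scripts to look and compute and a tool call to move; the robot and the scene stay as the last step left them, time stands still between calls to the robot, and variables do not carry over. Pictures are saved under pics/ and viewed, at most 10 in all, crops included, and the job is handed in when it is done.

Besides the shell and the picture viewer there is one more tool, called after ">>>" as name([rows], argument=value, ...), one row to a line, values as JSON. arm_command: Moves the arm, as the interface text tells. Its arguments: {"type":"object","properties":{"plan":{"type":"array","items":{"type":"array","items":{"type":"array","items":{"type":"number"}}}}},"required":["plan"]}

```bash
mkdir -p pics
python3 - <<'E'
from plant import ctrl, grab_frame
import cv2,pickle
s=ctrl.observe(); print(s)
for n in("top","side"):
    f=grab_frame(n); pickle.dump(f,open(n+'.pkl','wb')); cv2.imwrite(f'pics/{n}0.png',f['img'][:,:,::-1]); print(f['mtx'],f['R'],f['t'])
E
```

```text
{'time_s': 0.0, 'joints': array([-1.34268894e+00,  1.04700638e-01,  9.64524083e-02,  1.56389788e+00,
        1.52271541e-05,  1.35307548e+00]), 'qvel': array([-0.00182427,  0.0018692 ,  0.00127892, -0.00092395, -0.00217952,
        0.00114232]), 'tau': array([ 3.78924369e-04, -5.56933343e+01,  5.03645539e+01,  1.66752498e-02,
       -4.19228390e-04,  7.36944969e-06]), 'ee_pos': array([ 0.25864662, -0.54101491,  0.23051226]), 'eef_rot': array([-3.06254492e+00, -6.94221537e-01, -1.29020294e-05]), 'ft_force': array([-0.55634395, -0.01584901, -0.02204716]), 'ft_torque': array([-0.02950559, -0.02021985,  0.02633569]), 'grasp_force': 0.0, 'gripper_width': 1.0006867151665044}
[[507.4180915    0.         317.22697251]
 [  0.         507.4180915  249.88443294]
 [  0.           0.           1.        ]] [[ 0.01625222 -0.99985749 -0.00456869]
 [-0.99895441 -0.01604192 -0.04281061]
 [ 0.04273122  0.00525968 -0.99907276]] [-0.02460712  0.46042064  1.17142123]
[[484.72115053   0.         315.5864924 ]
 [  0.         484.72115053 240.87700917]
 [  0.           0.           1.        ]] [[ 0.93614146 -0.35126221 -0.01593834]
 [-0.21627097 -0.53945497 -0.81376606]
 [ 0.27724725  0.76524715 -0.58097398]] [-0.44307953  0.13171302  1.02366451]
```

View pics/top0.png

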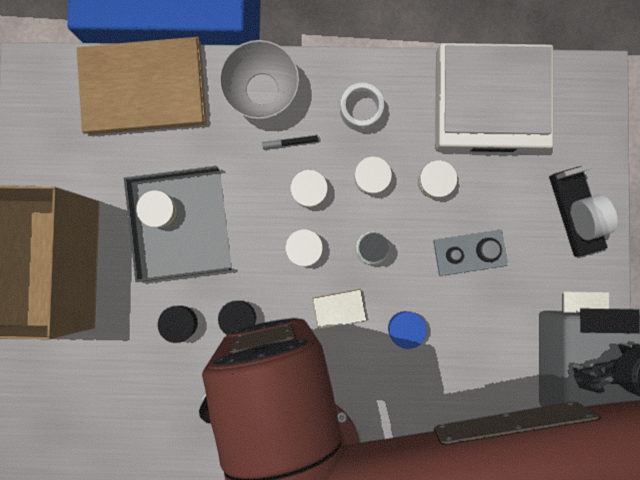

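View pics/side0.png

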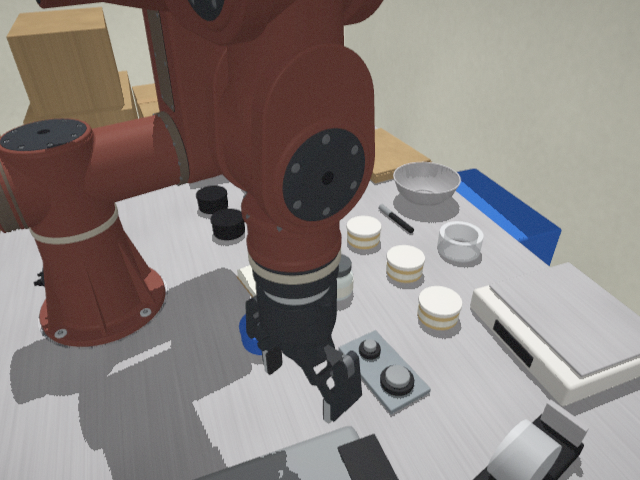

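Top view: lids at (309,188), (373,175), (438,179), (304,248). The tub in the bay is at (155,210) and the jar at (373,248). The keys are at (455,255) small and (489,249) large. The bay opens to the right (−y), with its corners near (125,178), (222,169), (140,281) and (235,270).

```bash
cat > h.py <<'E'
import numpy as np,cv2
def px2w(f,u,v,z):
    d=f['R'].T@np.linalg.solve(f['mtx'],[u,v,1.]); c=-f['R'].T@f['t']
    return c+d*(z-c[2])/d[2]
def proj(f,X):
    p=f['mtx']@(f['R']@np.asarray(X)+f['t']); return p[:2]/p[2]
def lids(f,z=.045):
    m=(f['img'].min(2)>195).astype('uint8'); m=cv2.morphologyEx(m,cv2.MORPH_OPEN,np.ones((3,3)))
    n,l,st,c=cv2.connectedComponentsWithStats(m); out=[]
    for i in range(1,n):
        cs=cv2.findContours((l==i).astype('uint8'),0,1)[0][0]
        if 500<st[i,4]<2500: 
            (u,v),r=cv2.minEnclosingCircle(cs); out.append((round(u),round(v),round(r,1),st[i,4],px2w(f,u,v,z).round(4)))
    return out
E
python3 - <<'E'
import pickle,cv2,numpy as np
from h import *
f=pickle.load(open('top.pkl','rb'))
for o in lids(f): print(*o)
c=f['img'][155:295,115:275]; d=f['img'][220:290,425:515]
cv2.imwrite('pics/crop1.png',np.hstack([cv2.resize(c,(480,420),interpolation=2),cv2.resize(d,(315,245),interpolation=2).__class__(0) if 0 else np.vstack([cv2.resize(d,(315,245),interpolation=2),np.zeros((175,315,3),'uint8')])])[:,:,::-1])
E
```

```text
496 95 74.0 1433 [ 0.821  -0.4199  0.045 ]
373 174 17.8 992 [ 0.6339 -0.1405  0.045 ]
438 178 17.8 989 [ 0.6272 -0.2894  0.045 ]
308 188 17.9 1002 [0.6007 0.0048 0.045 ]
154 208 17.9 992 [0.5476 0.3541 0.045 ]
303 247 18.0 1010 [0.4645 0.014  0.045 ]
339 309 26.9 1304 [ 0.3271 -0.0684  0.045 ]
```

View pics/crop1.png

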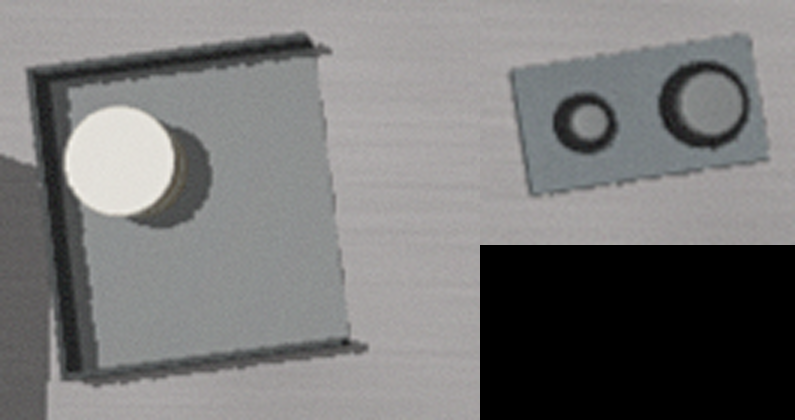

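Run:
```python
import pickle
from h import *
from scipy.spatial.transform import Rotation as Ro
f=pickle.load(open('top.pkl','rb'))
print('cam',-f['R'].T@f['t'])
P=[px2w(f,115+a/3,155+b/3,0)[:2] for a,b in[(68,87),(318,52),(350,345),(98,370)]]
for p in P: print(p.round(4))
for i in range(4): print('len',np.linalg.norm(P[i]-P[(i+1)%4]).round(3))
c=np.mean(P,0); e=(P[0]+P[3]-P[1]-P[2])/2; e/=np.linalg.norm(e); ex=np.array([e[1],-e[0]])
print('c',c,'ybay',e,np.degrees(np.arctan2(e[1],e[0])))
for n,(u,v,r,a,w) in enumerate(lids(f)):
    d=w[:2]-c; print(w,'bay xy',d@ex,d@e)
for z in(.02,.03): # keys
    print(px2w(f,425+(588-480)/3.5,220+123/3.5,z),px2w(f,425+(708-480)/3.5,220+103/3.5,z))
print('jar',px2w(f,373,248,.076))
print(Ro.from_rotvec([-3.0625449,-.69422154,0]).as_matrix().round(3))
```

```text
cam [ 0.4102829  -0.02337889  1.18993351]
[0.6102 0.4099]
[0.6411 0.2134]
[0.4107 0.1827]
[0.388  0.3794]
len 0.199
len 0.232
len 0.198
len 0.224
c [0.51251915 0.29635895] ybay [-0.13492073  0.9908564 ] 97.75403620000652
[ 0.821  -0.4199  0.045 ] bay xy 0.20902204372978803 -0.7513302283340787
[ 0.6339 -0.1405  0.045 ] bay xy 0.061329664530254735 -0.44924128261381374
[ 0.6272 -0.2894  0.045 ] bay xy 0.03460122976595732 -0.5958758309816888
[0.6007 0.0048 0.045 ] bay xy 0.0480372144865153 -0.3007904800837004
[0.5476 0.3541 0.045 ] bay xy 0.04255055139438847 0.052479949655491714
[0.4645 0.014  0.045 ] bay xy -0.08567615583165508 -0.2732983976206379
[ 0.3271 -0.0684  0.045 ] bay xy -0.23293729282661124 -0.3364068560945443
[ 0.45332597 -0.33676875  0.02      ] [ 0.46777107 -0.41560506  0.02      ]
[ 0.45295806 -0.33409005  0.03      ] [ 0.46727969 -0.4122525   0.03      ]
jar [ 0.46403649 -0.13994259  0.076     ]
[[ 0.902  0.431 -0.   ]
 [ 0.431 -0.902  0.001]
 [ 0.    -0.001 -1.   ]]
```

>>> arm_command([
  [[0,0,-0.14,0,0,0.01,0.04],[0,0,-0.14,0,0,0.01,0.04],[0,0,-0.14,0,0,0.01,0.04],[0,0,-0.14,0,0,0.01,0.04],[0,0,-0.14,0,0,0.01,0.04],[0,0,-0.14,0,0,0.01,0.04],[0,0,-0.14,0,0,0.01,0.04],[0,0,-0.14,0,0,0.01,0.04],[0,0,-0.14,0,0,0.01,0.04],[0,0,0,0.02,0.012,0,0.04],[0,0,0,0.03,0.018,0,0.04]],
])

```text
time_s: 1.2
ee_pos: [0.2811, -0.4877, 0.1402]
eef_rot: [-2.068, -2.364, -0.001]
ft_force: [0.6, 0.3, 0.9]
gripper_width: 0.467
grasp_force: 0.0
```

>>> arm_command([
  [[0,0,0,0.04,0.024,0,0.04],[0,0,0,0.042,0.025,0,0.04],[0,0,0,0.042,0.025,0,0.04],[0,0,0,0.042,0.025,0,0.04],[0,0,0,0.042,0.025,0,0.04],[0,0,0,0.042,0.025,0,0.04],[0,0,0,0.042,0.025,0,0.04],[0,0,0,0.042,0.025,0,0.04],[0,0,0,0.04,0.024,0,0.04],[0,0,0,0.025,0.015,0,0.04],[0,0,0,0.015,0.01,0,0.04],[0,0,0,0,0,0,0.04]],
])

```text
time_s: 2.4
ee_pos: [0.472, -0.0422, 0.141]
eef_rot: [-2.062, -2.369, -0.0]
ft_force: [-0.4, -0.6, -0.6]
gripper_width: 0.467
grasp_force: 0.0
```

```bash
cat >> h.py <<'E'
from scipy.spatial.transform import Rotation as Ro
E_=np.array([-.1349,.9909]); EX=np.array([.9909,.1349]); C=np.array([.5133,.2904])
def loc(p): d=np.asarray(p)[:2]-C; return np.round([d@EX,d@E_],4)
def st(s):
    M=Ro.from_rotvec(s['eef_rot']).as_matrix()
    print('t',round(s['time_s'],2),'pos',s['ee_pos'].round(4),'bay',loc(s['ee_pos']),'yaw',np.degrees(np.arctan2(M[1,0],M[0,0])).round(2),'zdir',M[:,2].round(3),'w',round(s['gripper_width'],3),'q',s['joints'].round(2),'F',s['ft_force'].round(1))
E
python3 - <<'E'
from plant import ctrl
from h import *
st(ctrl.observe())
E
```

```text
t 2.4 pos [ 0.472  -0.0422  0.141 ] bay [-0.0858 -0.324 ] yaw 97.92 zdir [-0.  0. -1.] w 0.467 q [-0.37 -0.29 -0.43  1.42  0.    1.07] F [-0.4 -0.6 -0.6]
```

>>> arm_command([
  [[0,0,0,0,0,0.02,0.04],[0,0,0,0,0,0.025,0.04],[0,0,0,0,0,0.025,0.04],[0,0,0,0,0,0.02,0.04],[0,0,0,0,0,0.02,0.04],[0,0,0,0,0,0.01,0.04],[0,0,0,0,0,0.007,0.04],[0,0,0,0,0,0,0.04],[0,0,0,0.01,0,0,0.04],[0,0,0,0.012,0,0,0.04]],
])

```text
time_s: 3.4
ee_pos: [0.4694, -0.0223, 0.0153]
eef_rot: [2.067, 2.364, 0.001]
ft_force: [1.1, -1.8, -0.7]
gripper_width: 0.472
grasp_force: 0.6
```

>>> arm_command([
  [[0,0,0,0.012,0.003,0,0.04],[0,0,0,0.012,0.003,0,0.04],[0,0,0,0.012,0.003,0,0.04],[0,0,0,0.012,0.003,0,0.04],[0,0,0,0.012,0.003,0,0.04],[0,0,0,0.012,0.003,0,0.04],[0,0,0,0.012,0.003,0,0.04],[0,0,0,0.012,0.003,0,0.04],[0,0,0,0.008,0.002,0,0.04],[0,0,0,0.004,0,0,0.04]],
])

```text
time_s: 4.4
ee_pos: [0.4801, 0.0891, 0.0141]
eef_rot: [-2.066, -2.367, -0.0]
ft_force: [1.0, -3.3, 4.2]
gripper_width: 0.469
grasp_force: 2.5
```

Run:
```python
from plant import ctrl,grab_frame
from h import *
f=grab_frame('top'); st(ctrl.observe())
for o in lids(f): print(o[2:4],o[4],loc(o[4]))
cv2.imwrite('pics/p2.png',f['img'][:,:,::-1])
```

```text
t 4.45 pos [0.4799 0.0893 0.0141] bay [-0.0602 -0.1948] yaw 97.78 zdir [-0.     0.001 -1.   ] w 0.47 q [-0.09 -0.16 -0.56  1.17  0.    1.35] F [ 1.1 -0.2  0.3]
(74.7, np.int32(1560)) [ 0.821  -0.4199  0.045 ] [ 0.2091 -0.7453]
(18.0, np.int32(1008)) [ 0.6334 -0.1405  0.045 ] [ 0.0609 -0.4432]
(18.1, np.int32(1012)) [ 0.6272 -0.2897  0.045 ] [ 0.0346 -0.5902]
(18.0, np.int32(1016)) [0.6009 0.0047 0.045 ] [ 0.0483 -0.2949]
(18.0, np.int32(1004)) [0.5483 0.3544 0.045 ] [0.0433 0.0587]
(23.1, np.int32(706)) [ 0.3531 -0.6223  0.045 ] [-0.2819 -0.8828]
```

View pics/p2.png

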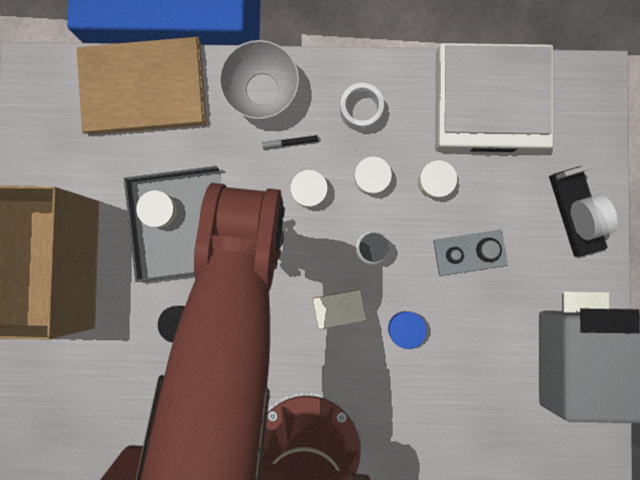

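The arm covers tub A around (240,240). The other tubs, at (309,188), (373,175) and (438,179), and the jar at (373,248) have not moved. The pad force shows contact, so I'll keep pushing.

>>> arm_command([
  [[0,0,0,0.008,0,0,0.04],[0,0,0,0.014,0,0,0.04],[0,0,0,0.015,0,0,0.04],[0,0,0,0.015,0,0,0.04],[0,0,0,0.015,0,0,0.04],[0,0,0,0.015,0,0,0.04],[0,0,0,0.015,0,0,0.04],[0,0,0,0.015,0,0,0.04],[0,0,0,0.015,0,0,0.04],[0,0,0,0.015,0,0,0.04],[0,0,0,0.015,0,0,0.04],[0,0,0,0.01,0,0,0.04]],
])

```text
time_s: 5.65
ee_pos: [0.4568, 0.2549, 0.014]
eef_rot: [-2.065, -2.366, 0.001]
ft_force: [0.0, -2.6, 1.7]
gripper_width: 0.47
grasp_force: 1.4
```

>>> arm_command([
  [[0,0,0,0.006,0,0,0.04],[0,0,0,0.003,0,0,0.04],[0,0,0,0,0,0,0.04],[0,0,0,-0.02,0,0,0.04],[0,0,0,-0.03,0,-0.01,0.04],[0,0,0,-0.03,0,-0.03,0.04],[0,0,0,-0.03,0,-0.04,0.04],[0,0,0,-0.04,0,-0.03,0.04],[0,0,0,-0.04,0,0,0.04],[0,0,0,-0.045,0,0,0.04],[0,0,0,-0.045,0.02,0,0.04],[0,0,0,-0.03,0.03,0,0.04]],
])

```text
time_s: 6.85
ee_pos: [0.5478, -0.0411, 0.1246]
eef_rot: [2.069, 2.363, 0.001]
ft_force: [0.0, -0.5, 1.6]
gripper_width: 0.468
grasp_force: 0.0
```

```bash
cat > look.py <<'E'
from plant import ctrl,grab_frame
from h import *
f=grab_frame('top'); st(ctrl.observe())
for o in lids(f): print(o[2:4],o[4],loc(o[4]))
cv2.imwrite('pics/last.png',f['img'][:,:,::-1])
E
python3 look.py
```

```text
t 6.9 pos [ 0.5518 -0.0443  0.1225] bay [-0.007  -0.3369] yaw 97.44 zdir [ 0.001 -0.001 -1.   ] w 0.47 q [-0.32 -0.03 -0.24  1.36 -0.    1.12] F [-1.2 -4.7  1.2]
(74.7, np.int32(1728)) [ 0.8199 -0.4188  0.045 ] [ 0.2081 -0.7441]
(21.6, np.int32(563)) [ 0.7962 -0.1137  0.045 ] [ 0.2258 -0.4386]
(18.2, np.int32(1034)) [ 0.6276 -0.2895  0.045 ] [ 0.035 -0.59 ]
(18.2, np.int32(1032)) [0.5483 0.3542 0.045 ] [0.0433 0.0585]
(18.4, np.int32(1048)) [0.4497 0.3111 0.045 ] [-0.0602  0.0291]
(19.8, np.int32(699)) [ 0.3308 -0.0886  0.045 ] [-0.232  -0.3509]
(23.6, np.int32(771)) [ 0.3542 -0.6217  0.045 ] [-0.2807 -0.8823]
```

>>> arm_command([
  [[0,0,0,-0.01,0.025,0,0.04],[0,0,0,-0.01,0.025,0,0.04],[0,0,0,0,0.005,0,0.04],[0,0,0,0,0,0.02,0.04],[0,0,0,0,0,0.025,0.04],[0,0,0,0,0,0.025,0.04],[0,0,0,0,0,0.02,0.04],[0,0,0,0,0,0.012,0.04],[0,0,0,0,0,0.006,0.04],[0,0,0,0,0,0,0.04]],
])

```text
time_s: 7.9
ee_pos: [0.6044, -0.0502, 0.016]
eef_rot: [-2.066, -2.366, 0.0]
ft_force: [0.2, -0.2, 0.3]
gripper_width: 0.467
grasp_force: 0.0
```

```bash
python3 look.py
```

```text
t 7.95 pos [ 0.605  -0.0504  0.0169] bay [ 0.0449 -0.35  ] yaw 97.73 zdir [ 0. -0. -1.] w 0.465 q [-0.3   0.2  -0.19  1.18  0.    1.14] F [0.7 0.6 0.1]
(75.0, np.int32(1756)) [ 0.8188 -0.4188  0.045 ] [ 0.207 -0.744]
(18.3, np.int32(1041)) [ 0.6276 -0.2896  0.045 ] [ 0.035  -0.5901]
(18.3, np.int32(1039)) [0.5479 0.3543 0.045 ] [0.0429 0.0587]
(18.4, np.int32(1055)) [0.4498 0.3112 0.045 ] [-0.0601  0.0292]
(20.4, np.int32(618)) [ 0.3308 -0.0863  0.045 ] [-0.2317 -0.3487]
(23.6, np.int32(776)) [ 0.3542 -0.6217  0.045 ] [-0.2807 -0.8823]
```

>>> arm_command([
  [[0,0,0,0.005,0.003,0,0.04],[0,0,0,0.007,0,0,0.04],[0,0,0,0.01,0,0,0.04],[0,0,0,0.014,0,0,0.04],[0,0,0,0.015,0,0,0.04],[0,0,0,0.015,0,0,0.04],[0,0,0,0.015,0,0,0.04],[0,0,0,0.015,0,0,0.04],[0,0,0,0.015,0,0,0.04],[0,0,0,0.015,0,0,0.04],[0,0,0,0.015,0,0,0.04],[0,0,0,0.015,0,0,0.04]],
])

```text
time_s: 9.15
ee_pos: [0.587, 0.1057, 0.0172]
eef_rot: [2.065, 2.365, 0.0]
ft_force: [0.5, -7.0, 5.3]
gripper_width: 0.469
grasp_force: 3.3
```

>>> arm_command([
  [[0,0,0,0.015,0,0,0.04],[0,0,0,0.015,0,0,0.04],[0,0,0,0.015,0,0,0.04],[0,0,0,0.015,0,0,0.04],[0,0,0,0.014,0,0,0.04],[0,0,0,0.01,0,0,0.04],[0,0,0,0.008,0,0,0.04],[0,0,0,0.005,0,0,0.04],[0,0,0,0.003,0,0,0.04],[0,0,0,0,0,0,0.04]],
])

```text
time_s: 10.15
ee_pos: [0.573, 0.2049, 0.0168]
eef_rot: [2.065, 2.367, 0.0]
ft_force: [2.3, -2.4, 2.5]
gripper_width: 0.466
grasp_force: 1.4
```

Run:
```python
from plant import ctrl
from h import *
st(ctrl.observe())
```

```text
t 10.15 pos [0.573  0.2049 0.0168] bay [ 0.0476 -0.0928] yaw 97.79 zdir [ 0.001 -0.    -1.   ] w 0.466 q [ 0.13  0.2  -0.19  1.18 -0.    1.56] F [ 2.3 -2.4  2.5]
```

Retract, rise, and start moving towards the keys.

>>> arm_command([
  [[0,0,0,-0.01,0,0,0.04],[0,0,0,-0.03,0,0,0.04],[0,0,0,-0.04,0,-0.01,0.0],[0,0,0,-0.03,0,-0.035,0.0],[0,0,0,-0.03,0,-0.04,0.0],[0,0,0,-0.04,-0.02,-0.025,0.0],[0,0,0,-0.04,-0.028,0,0.0],[0,0,0,-0.04,-0.028,0,0.0],[0,0,0,-0.04,-0.028,0,0.0],[0,0,0,-0.04,-0.028,0,0.0],[0,0,0,-0.03,-0.02,0,0.0]],
])

```text
time_s: 11.25
ee_pos: [0.4709, -0.1839, 0.1252]
eef_rot: [-2.067, -2.365, -0.001]
ft_force: [0.7, 0.2, 0.6]
gripper_width: 0.001
grasp_force: 0.0
```

```bash
python3 look.py
python3 - <<'E'
import cv2,numpy as np
from plant import grab_frame
from h import *
f=grab_frame('side'); g=cv2.imread('pics/last.png')
for p in [(.4530,-.3350,.02),(.4675,-.4135,.02)]: print(proj(f,p))
d=f['img'][:,:,::-1]
cv2.imwrite('pics/p3.png',np.hstack([cv2.resize(g[140:300,100:320],(440,320)),cv2.resize(d[310:420,320:445],(360,320),interpolation=2)]))
import pickle; pickle.dump(f,open('side.pkl','wb'))
E
```

```text
t 11.3 pos [ 0.4696 -0.1875  0.1252] bay [-0.1078 -0.4677] yaw 97.54 zdir [-0.001 -0.001 -1.   ] w -0.001 q [-0.64 -0.18 -0.37  1.38 -0.    0.8 ] F [-1.6 -4.6 -1.1]
(74.7, np.int32(1685)) [ 0.8199 -0.4188  0.045 ] [ 0.2081 -0.7441]
(21.4, np.int32(534)) [ 0.7965 -0.1138  0.045 ] [ 0.2261 -0.4387]
(18.1, np.int32(1022)) [ 0.634  -0.1405  0.045 ] [ 0.0615 -0.4433]
(18.2, np.int32(1024)) [0.5669 0.2527 0.045 ] [ 0.048  -0.0446]
(18.1, np.int32(1023)) [0.548  0.3539 0.045 ] [0.043  0.0582]
(18.3, np.int32(1033)) [0.4496 0.3114 0.045 ] [-0.0603  0.0294]
(23.4, np.int32(751)) [ 0.3556 -0.6217  0.045 ] [-0.2793 -0.8825]
[369.67903473 349.88223337]
[397.52266667 380.31802515]
```

View pics/p3.png

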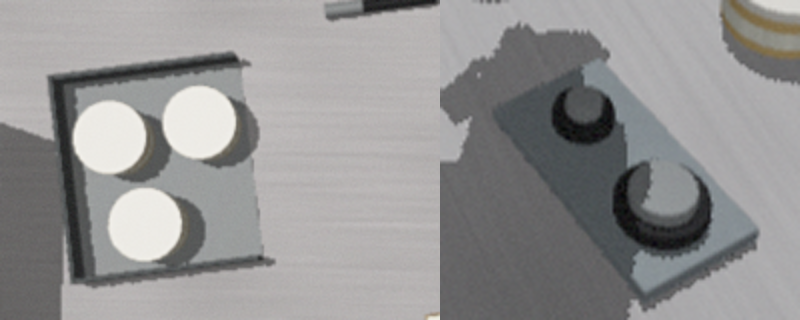

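The tubs stand at crop (110,137), (200,122) and (146,224), all well inside the bay. In the side crop, the key cap centres are at about (584,102) and (670,186).

Run:
```python
import pickle
from h import *
t=pickle.load(open('top.pkl','rb'));s=pickle.load(open('side.pkl','rb'))
P=lambda f:f['mtx']@np.c_[f['R'],f['t']]
for a,b in [((425+112/3.5,220+123/3.5),(320+145/2.88,310+102/2.909)),((425+232/3.5,220+101/3.5),(320+231/2.88,310+186/2.909))]:
    X=cv2.triangulatePoints(P(t),P(s),np.array(a,float),np.array(b,float)).ravel(); X=X[:3]/X[3]
    print(X,'reproj',proj(t,X)-a,proj(s,X)-b,loc(X))
# plate centre line from corners (crop)
c=[px2w(t,425+(a-480)/3.5,220+b/3.5,.012)[:2] for a,b in[(511,72),(750,34),(770,158),(532,195)]]
print(np.mean(c,0),[np.linalg.norm(c[i]-c[(i+1)%4]).round(3) for i in range(4)])
```

```text
[ 0.45301942 -0.33580761  0.03350543] reproj [ 0.02557957 -0.06474908] [-0.09585261  0.01123903] [-0.1442 -0.6124]
[ 0.46955994 -0.41353478  0.03541983] reproj [ 0.22414839 -0.52530773] [-0.83587208  0.1152457 ] [-0.1383 -0.6916]
[ 0.45971746 -0.37380258] [np.float64(0.161), np.float64(0.083), np.float64(0.159), np.float64(0.083)]
```

>>> arm_command([
  [[0,0,0,-0.025,-0.006,0,0.0],[0,0,0,-0.035,-0.01,0,0.0],[0,0,0,-0.035,-0.01,0,0.0],[0,0,0,-0.03,-0.008,0.01,0.0],[0,0,0,-0.015,-0.002,0.02,0.0],[0,0,0,-0.005,0,0.02,0.0],[0,0,0,0,0,0.015,0.0],[0,0,0,0,0,0.01,0.0],[0,0,0,0,0,0,0.0],[0,0,0,0,0,0,0.0]],
])

```text
time_s: 12.35
ee_pos: [0.457, -0.3304, 0.0512]
eef_rot: [2.065, 2.367, 0.0]
ft_force: [0.0, -0.8, 0.9]
gripper_width: -0.003
grasp_force: 0.0
```

```bash
python3 look.py
python3 - <<'E'
import cv2
from plant import grab_frame
f=grab_frame('side'); cv2.imwrite('pics/p4.png',cv2.resize(f['img'][270:430,300:460,::-1],(560,560),interpolation=2))
E
```

```text
t 12.4 pos [ 0.4572 -0.3308  0.0517] bay [-0.1393 -0.608 ] yaw 97.77 zdir [ 0.001 -0.001 -1.   ] w 0.001 q [-0.86  0.04 -0.3   1.23  0.    0.58] F [ 0.1 -0.9  0.1]
(74.7, np.int32(1676)) [ 0.821  -0.4199  0.045 ] [ 0.2091 -0.7453]
(21.6, np.int32(538)) [ 0.7961 -0.1136  0.045 ] [ 0.2257 -0.4385]
(18.2, np.int32(1023)) [ 0.6341 -0.1406  0.045 ] [ 0.0616 -0.4434]
(18.2, np.int32(1029)) [ 0.6277 -0.2896  0.045 ] [ 0.0351 -0.5902]
(18.1, np.int32(1026)) [0.5668 0.2526 0.045 ] [ 0.0479 -0.0447]
(18.1, np.int32(1025)) [0.5481 0.3539 0.045 ] [0.043  0.0582]
(18.4, np.int32(1035)) [0.4494 0.3109 0.045 ] [-0.0606  0.0289]
(27.0, np.int32(1416)) [ 0.3272 -0.0685  0.045 ] [-0.2328 -0.3305]
(23.6, np.int32(714)) [ 0.3531 -0.6221  0.045 ] [-0.2818 -0.8826]
```

View pics/p4.png

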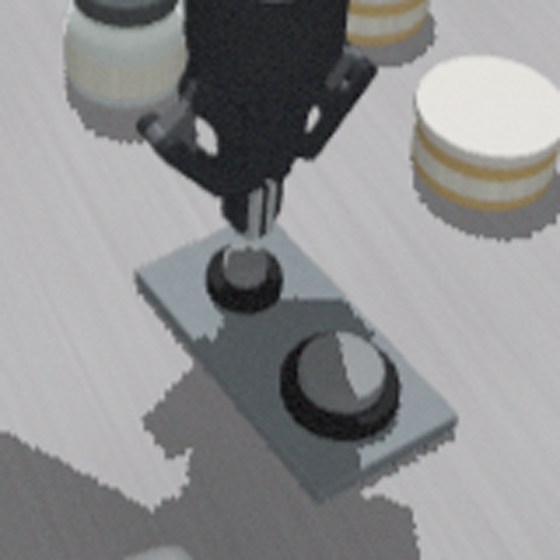

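The fingertips are at (255,235), just above the small key at (245,265). They need shifting about 5 mm in each axis.

>>> arm_command([
  [[0,0,0,-0.004,-0.005,0,0.0],[0,0,0,0,0,0.008,0.0],[0,0,0,0,0,0.005,0.0],[0,0,0,0,0,0.002,0.0],[0,0,0,0,0,0,0.0]],
])

```text
time_s: 12.95
ee_pos: [0.452, -0.3352, 0.035]
eef_rot: [-2.066, -2.365, -0.0]
ft_force: [0.0, -0.0, -0.4]
gripper_width: -0.004
grasp_force: 0.0
```

>>> arm_command([
  [[0,0,0,0,0,0.002,0.0],[0,0,0,0,0,0.001,0.0],[0,0,0,0,0,0,0.0]],
])

```text
time_s: 13.25
ee_pos: [0.4524, -0.3356, 0.0328]
eef_rot: [2.066, 2.366, -0.0]
ft_force: [-0.4, 1.1, 0.6]
gripper_width: 0.0
grasp_force: 0.8
```

>>> arm_command([
  [[0,0,0,0,0,0.002,0.0],[0,0,0,0,0,0,0.0],[0,0,0,0,0,0,0.0]],
])

```text
time_s: 13.55
ee_pos: [0.4524, -0.3357, 0.0309]
eef_rot: [2.066, 2.366, -0.0]
ft_force: [0.7, -0.6, 2.7]
gripper_width: 0.002
grasp_force: 1.2
```

>>> arm_command([
  [[0,0,0,0,0,0.002,0.0],[0,0,0,0,0,0,0.0],[0,0,0,0,0,0,0.0]],
])

```text
time_s: 13.85
ee_pos: [0.4524, -0.3357, 0.0289]
eef_rot: [2.066, 2.366, -0.0]
ft_force: [0.9, 0.8, 2.9]
gripper_width: 0.004
grasp_force: 1.7
```

>>> arm_command([
  [[0,0,0,0,0,0.002,0.0],[0,0,0,0,0,0,0.0],[0,0,0,0,0,0,0.0]],
])

```text
time_s: 14.15
ee_pos: [0.4525, -0.3357, 0.0279]
eef_rot: [2.066, 2.366, -0.0]
ft_force: [-3.1, 2.8, 13.1]
gripper_width: 0.004
grasp_force: 6.7
```

>>> arm_command([
  [[0,0,0,0,0,0.001,0.0],[0,0,0,0,0,0,0.0],[0,0,0,0,0,0,0.0]],
])

```text
time_s: 14.45
ee_pos: [0.4525, -0.3357, 0.0277]
eef_rot: [2.066, 2.366, -0.001]
ft_force: [-4.8, 5.9, 21.3]
gripper_width: -0.0
grasp_force: 10.5
```

The small key bottomed out after 6 mm with the force rising. Next: release it and move to the large key.

>>> arm_command([
  [[0,0,0,0,0,-0.005,0.0],[0,0,0,0,0,-0.01,0.0],[0,0,0,0,0,-0.015,0.0],[0,0,0,-0.02,0.002,0,0.0],[0,0,0,-0.025,0.002,0,0.0],[0,0,0,-0.022,0.002,0,0.0],[0,0,0,-0.012,0,0,0.0],[0,0,0,0,0,0.01,0.0],[0,0,0,0,0,0.007,0.0],[0,0,0,0,0,0,0.0],[0,0,0,0,0,0,0.0]],
])

```text
time_s: 15.55
ee_pos: [0.4686, -0.4119, 0.0383]
eef_rot: [-2.065, -2.366, -0.0]
ft_force: [0.5, 0.6, 0.2]
gripper_width: -0.001
grasp_force: 0.0
```

```bash
python3 look.py
python3 - <<'E'
import cv2
from plant import grab_frame
f=grab_frame('side'); cv2.imwrite('pics/p5.png',cv2.resize(f['img'][270:430,300:460,::-1],(560,560),interpolation=2))
E
```

```text
t 15.6 pos [ 0.4688 -0.4123  0.0387] bay [-0.1389 -0.6903] yaw 97.76 zdir [-0.  0. -1.] w 0.003 q [-0.93  0.23 -0.11  1.23 -0.    0.5 ] F [0.1 1.3 0.2]
(74.7, np.int32(1643)) [ 0.821  -0.4199  0.045 ] [ 0.2091 -0.7453]
(21.4, np.int32(521)) [ 0.7965 -0.1138  0.045 ] [ 0.2261 -0.4387]
(18.1, np.int32(1019)) [ 0.634  -0.1405  0.045 ] [ 0.0615 -0.4433]
(18.1, np.int32(1024)) [ 0.6272 -0.2897  0.045 ] [ 0.0346 -0.5902]
(18.1, np.int32(1020)) [0.5668 0.2526 0.045 ] [ 0.0479 -0.0447]
(18.1, np.int32(1020)) [0.5479 0.354  0.045 ] [0.0429 0.0584]
(18.3, np.int32(1032)) [0.4496 0.3114 0.045 ] [-0.0603  0.0294]
(27.0, np.int32(1405)) [ 0.3272 -0.0685  0.045 ] [-0.2328 -0.3305]
```

View pics/p5.png

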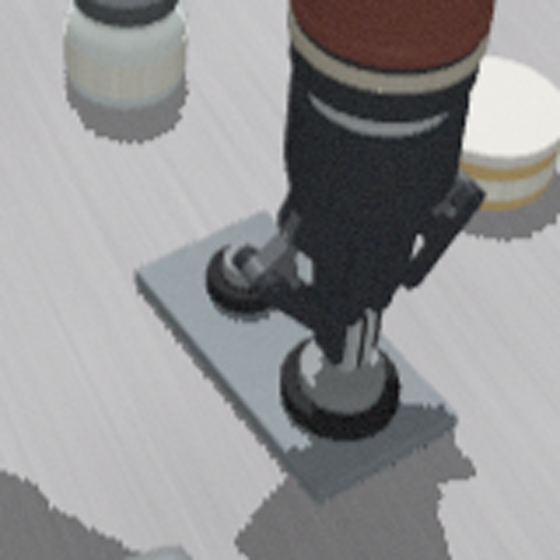

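The fingertips, at about (355,365), are over the large key cap at (343,375). The small key is back up.

>>> arm_command([
  [[0,0,0,-0.001,0,0.003,0.0],[0,0,0,0,0,0.002,0.0],[0,0,0,0,0,0,0.0],[0,0,0,0,0,0,0.0]],
])

```text
time_s: 16.05
ee_pos: [0.4691, -0.4141, 0.0339]
eef_rot: [2.066, 2.366, -0.0]
ft_force: [-0.7, -0.0, 0.5]
gripper_width: 0.004
grasp_force: 0.6
```

>>> arm_command([
  [[0,0,0,0,0,0.002,0.0],[0,0,0,0,0,0.002,0.0],[0,0,0,0,0,0,0.0],[0,0,0,0,0,0,0.0]],
])

```text
time_s: 16.45
ee_pos: [0.4691, -0.4141, 0.0299]
eef_rot: [2.066, 2.366, -0.0]
ft_force: [-0.6, -0.1, 3.7]
gripper_width: 0.0
grasp_force: 1.5
```

>>> arm_command([
  [[0,0,0,0,0,0.002,0.0],[0,0,0,0,0,0,0.0],[0,0,0,0,0,0,0.0]],
])

```text
time_s: 16.75
ee_pos: [0.4691, -0.4141, 0.0281]
eef_rot: [2.066, 2.366, -0.0]
ft_force: [-0.6, 0.2, 6.5]
gripper_width: -0.002
grasp_force: 2.8
```

>>> arm_command([
  [[0,0,0,0,0,0.002,0.0],[0,0,0,0,0,0,0.0],[0,0,0,0,0,0,0.0]],
])

```text
time_s: 17.05
ee_pos: [0.4692, -0.4142, 0.0278]
eef_rot: [2.066, 2.366, -0.001]
ft_force: [-5.0, 6.4, 18.5]
gripper_width: 0.0
grasp_force: 9.5
```

The large key bottomed out too. Release and rise straight up.

>>> arm_command([
  [[0,0,0,0,0,-0.005,0.0],[0,0,0,0,0,-0.01,0.0],[0,0,0,0,0,-0.02,0.0],[0,0,0,0,0,-0.03,0.0],[0,0,0,0,0,-0.03,0.0],[0,0,0,0,0,-0.03,0.0],[0,0,0,0,0,-0.015,0.0],[0,0,0,0,0,0,0.0],[0,0,0,0,0,0,0.0],[0,0,0,0,0,0,0.0]],
])

```text
time_s: 18.05
ee_pos: [0.4684, -0.4132, 0.1635]
eef_rot: [-2.065, -2.364, -0.001]
ft_force: [0.5, 0.4, -0.8]
gripper_width: -0.001
grasp_force: 0.0
```

```bash
python3 look.py
```

```text
t 18.1 pos [ 0.4684 -0.4132  0.1636] bay [-0.1394 -0.6911] yaw 97.74 zdir [-0.002  0.002 -1.   ] w 0.005 q [-0.93  0.18  0.06  1.45 -0.    0.5 ] F [-0.6  0.1  0.1]
(74.7, np.int32(1598)) [ 0.821  -0.4199  0.045 ] [ 0.2091 -0.7453]
(21.4, np.int32(507)) [ 0.7965 -0.1138  0.045 ] [ 0.2261 -0.4387]
(18.1, np.int32(1014)) [ 0.6338 -0.1406  0.045 ] [ 0.0613 -0.4433]
(18.1, np.int32(1020)) [ 0.6272 -0.2897  0.045 ] [ 0.0346 -0.5902]
(18.1, np.int32(1017)) [0.5667 0.2525 0.045 ] [ 0.0478 -0.0448]
(18.1, np.int32(1012)) [0.5482 0.3542 0.045 ] [0.0432 0.0585]
(18.3, np.int32(1025)) [0.4496 0.3114 0.045 ] [-0.0603  0.0294]
(27.0, np.int32(1398)) [ 0.3272 -0.0685  0.045 ] [-0.2328 -0.3305]
```

View pics/last.png

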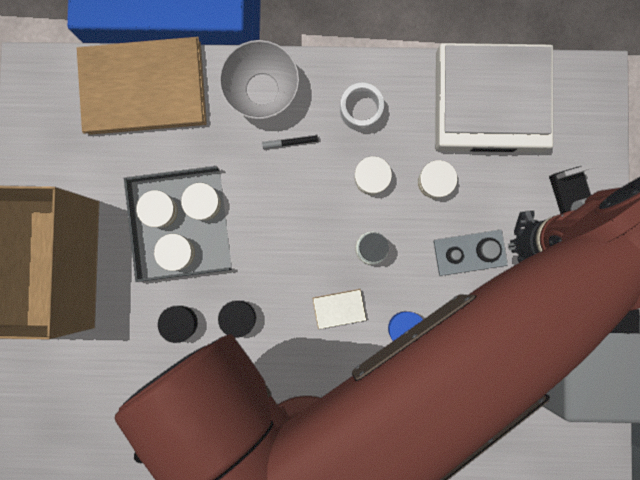

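The bay holds three tubs, at (155,210), (200,202) and (173,252). The two spare tubs at (373,175) and (438,179) and the jar at (373,248) are unmoved, and the arm touches nothing.

```bash
python3 -c "
from plant import job
print(job.sign_off())"
```

```text
the job is handed in; nothing more can be done
None
```

Job handed in at about 18 s: three tubs stand still in the bay, the small key and then the large key were pressed to their stops and released, and the jar and the two spare tubs have not moved.

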